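# Lay out the stacked lantern parts in their trays

## Robot

A 6-joint arm with a two-finger parallel gripper is mounted at the origin on the work surface. World frame = base frame: x ahead of the robot, y to its left, z up, the work surface at z = 0. Lengths are in mm, angles in rad, forces in N, time in s.
With the tool pointing down it reaches from about 200 to 875 mm from the base axis. Payload 3.4 kg.
Tool frame: the origin (TCP) lies at the very end of the fingers, on their centre line; the grasp point (between the pads) lies ctrl.grasp_offset behind it (ctrl.grasp_offset is the distance from the TCP to the grasp point, in mm); z points along the fingers, y is the line along which they close (so a half turn about z gives the same grasp; the last joint's range is limited). The gripper opens to 94 mm and grips with 3 to 60 N. Pads are 16 mm wide; open, the fingers measure 119 mm over their backs; the gripper's body (75 mm by 177 mm) begins 78 mm behind the grasp point.
Start: joints at [-1.257, 0.276, 1.505, -0, 1.361, -0.121], TCP at [242.211, -521.536, 205.493] pointing down, gripper open.
Joint ranges: [-2.89, 2.89], [-0.75, 2.08], [0.22, 2.7], [-1.18, 4.32], [0.11, 2.71], [-2.7, 2.7]. Speed limits (rad/s): [2.57, 2.57, 3.14, 3.14, 3.14, 3.14].

## Interface

Orientations are given as a rotation vector (axis times angle).
In Python, from plant import ctrl, viewer, workorder gives the robot as it stands.
- The arm moves only by the tool jog_arm, never from a script. Its argument "rows" is a list of rows, each a list of 5 numbers: the finger opening in m, from 0 to 0.094, then the shift along the world's x, y, z in m, then the turn about the world's z in rad. In form: [[fingers, tx, ty, tz, spin], ...]. A call has 1 to 8 rows; each row shifts and turns the commanded pose from where the row before left it; what a row does not reach is not made up. A row lasts 1/10 s, in which the tool goes at most 50 mm and 8.59 degrees, less where a joint would pass 70% of its speed; a pose out of reach is approached as far as the arm can. A call is refused whole if a number of a shift passes 0.05 or a number of a turn 0.15, either way. A call with a gripper value outside its range is refused whole. The fingers move at their own pace and stop on an object; "squeeze" is the grip in N (left out, the last holds). Time passes only in rows, so rows that do not move let the fingers close. It gives the time, the measured TCP pose, the force, the opening and the grip force at its end, in the units of the state.
- ctrl.read_state(): the state, without advancing time (a new reading comes with each control period).
- viewer.read_camera(name): name is "side" or "top" or "wrist"; returns the picture (384x512x3 uint8, red, green, blue); there is no depth.
- viewer.camera_model(name): a dict with "fx", "fy", "cx", "cy" (pixels), "world_to_cam" (4x4, takes a point from world to camera coordinates). Camera axes: x right, y up, looking along -z (the intrinsics and any distortion apply to the point x, -y, -z); pixel columns grow to the right and rows downward; lengths in mm; the calibration is good to about 2 mm. The wrist camera is an equidistant fisheye: a pixel r from the principal point sees the ray r / f radians off the axis. A picture is of the moment at which its call begins: read the wrist's pose just before it. camera_model takes no time and is no camera call; for the wrist camera it gives the pose at the moment of the call.
- workorder.hand_in(): hands the job in; it is judged then, once.
The state is a dict: "time": time; "joint_pos": joint angles; "qd": joint speeds; "effort": joint torques, N m; "eef_pos": TCP position; "ee_rot": TCP orientation; "ft_force": force on the tool from outside, world axes, zero at the start; "moment": the same for the moment, N m; "opening": opening from 0.0 (shut) to 1.0 (fully open); "grasp_force": force on a finger pad.
Only numpy, scipy, OpenCV 4.12 (cv2) and the standard library are available. Lean on these libraries where they do the work, as an engineer would, in place of code of your own. Each camera call takes 0.05 s, during which the arm holds its last target. There are 200 camera calls.

## Task

Take apart the two stacks of cleaned lantern parts and lay them out for reassembly, each flat, upright and roughly in the middle of its own steel tray: the slotted round collar in the large round tray, the square valve block in the square tray and lined up with its sides, the small green knobbed cap in the small round tray, and the brass twin-burner tee in the oblong tray, lying along it. Set each part down rather than dropping it, do not tip any over, and leave the big green hood and the open tin where they stand.

Things in the scene. Friction and masses are not known exactly. Their poses are not given: they have to be found in the camera images.
- collar: Perforated burner collar: round nickel-plated solid drum, 62 mm diameter, 30 mm high, a row of dark slots round its side and a dark spot of 24 mm in the middle of its flat top. Loose, about 0.18 kg; at the start it is the lower part of one of the two stacks, standing on the bench. Origin at the centre of its underside, z up.
- block: Valve block: square solid block of bare aluminium, 54 x 54 mm, 30 mm high, flat top with four small dark screw holes at the corners. Loose, about 0.2 kg; at the start it is the lower part of the other stack, standing on the bench. Origin at the centre of its underside, x and y square to its sides, z up.
- cap: Vent cap: small round green enamelled cap, upright skirt 42 mm in diameter and 18 mm high, top tapering to a steel knob 12 mm in diameter; 32 mm high over all. Loose, about 0.08 kg; at the start it is the upper part of either stack, its underside resting on the collar's or the block's flat top at 30 mm. Origin at the centre of its underside, z up.
- tee: Twin-burner tee: oblong brass bar 48 mm (x) by 20 mm (y) by 20 mm high, with two round steel burner caps (14 mm diameter, 6 mm high) on top 30 mm apart; 26 mm high over all. Loose, about 0.1 kg; at the start it is the upper part of the other stack, resting at 30 mm. Origin at the centre of its underside, x along its length, z up.
- large_round_tray: Large round steel parts tray: inside diameter 88 mm, outside 94 mm, floor 2.5 mm above the bench, rim 7 mm above the bench. Fixed to the bench, does not move. Origin at the centre of its underside on the bench top, z up. 
- small_round_tray: Small round steel parts tray: inside diameter 60 mm, outside 66 mm, floor 2.5 mm above the bench, rim 7 mm above the bench. Fixed to the bench, does not move. Origin at the centre of its underside on the bench top, z up. 
- square_tray: Square steel parts tray: inside 80 x 80 mm, outside 86 x 86 mm, floor 2.5 mm above the bench, rim 7 mm above the bench. Fixed to the bench, does not move. Origin at the centre of its underside on the bench top, z up. x and y square to its sides.
- oblong_tray: Oblong steel parts tray: inside 76 mm (x) by 48 mm (y), outside 82 x 54 mm, floor 2.5 mm above the bench, rim 7 mm above the bench. Fixed to the bench, does not move. Origin at the centre of its underside on the bench top, z up. x along its length.
- hood: Bystander: the lantern's green enamelled hood, a round domed piece 130 mm in diameter and 64 mm high, standing loose on the bench at the far left. Origin at the centre of its underside, z up.
- tin: Bystander: an empty open white tin, 84 mm in diameter, 90 mm high, standing loose on the bench at the far right. Origin at the centre of its underside, z up.
Not all that is in view belongs to the job. Leave any turquoise look-alike of the square_tray alone.

How it is judged (in metres and radians):
At the end, for the whole second after the job is handed in: Collar, block, cap and tee each in their own tray, within 14 mm of its centre, underside under 6 mm above the bench, within 0.1 rad of upright, at rest, released; tee within 0.3 rad of the oblong tray's length, block within 0.3 rad of the square tray's sides (any quarter turn) (horizontal distance between collar and large_round_tray below 0.014 m and z of collar in the frame of large_round_tray below 0.006 m and angle between each of collar, block, cap, tee's own z axis and vertical below 0.1 rad and linear speed of each of collar, block, cap, tee below 0.02 m/s and angular speed of each of collar, block, cap, tee below 0.2 rad/s and contact force between the fingers and collar below 0.1 N and horizontal distance between block and square_tray below 0.014 m and z of block in the frame of square_tray below 0.006 m and contact force between the fingers and block below 0.1 N and horizontal distance between cap and small_round_tray below 0.014 m and z of cap in the frame of small_round_tray below 0.006 m and contact force between the fingers and cap below 0.1 N and horizontal distance between tee and oblong_tray below 0.014 m and z of tee in the frame of oblong_tray below 0.006 m and contact force between the fingers and tee below 0.1 N and angle between the x axis of tee and the x axis of oblong_tray, either way round below 0.3 rad and (angle between the x axis of block and the x axis of square_tray, either way round below 0.3 rad or angle between the x axis of block and the y axis of square_tray, either way round below 0.3 rad)); the robot touches nothing.
It fails at once if the green hood or the open tin is shifted by more than 30 mm (distance of any of hood, tin from where it was at the start of the episode above 0.03 m).
It fails at once if a lantern part is tipped by more than about 45 degrees (angle between any of collar, block, cap, tee's own z axis and vertical above 0.8 rad).
It fails at once if a lantern part is dropped (falls free, faster than 0.6 m/s, equal to a drop of about 18 mm, within 50 mm of the bench) ((linear speed of collar above 0.6 m/s and height (world z) of collar below 0.05 m and contact force between the fingers and collar below 0.5 N) or (linear speed of block above 0.6 m/s and height (world z) of block below 0.05 m and contact force between the fingers and block below 0.5 N) or (linear speed of cap above 0.6 m/s and height (world z) of cap below 0.05 m and contact force between the fingers and cap below 0.5 N) or (linear speed of tee above 0.6 m/s and height (world z) of tee below 0.05 m and contact force between the fingers and tee below 0.5 N)).
It also fails if it takes over 99 s, if anything falls off the work surface, if the arm or the gripper's body presses on something with over 40 N, if the wrist force passes 120 N, or if a joint passes its speed limit or range.

## Working session

There is one attempt and no reset: what is moved stays moved. The work goes in short steps, Python scripts to look and compute and a tool call to move; the robot and the scene stay as the last step left them, time stands still between calls to the robot, and variables do not carry over. Pictures are saved under pics/ and viewed, at most 14 in all, crops included, and the job is handed in when it is done.

Besides the shell and the picture viewer there is one more tool, called after ">>>" in YAML: its name, and indented under it one key for each argument. jog_arm: Moves the arm, as the interface text tells. Its arguments: {"type":"object","properties":{"rows":{"type":"array"},"squeeze":{"type":"number"}},"required":["rows"]}

```bash
mkdir -p pics; ls; python3 - <<'E'
from plant import ctrl, viewer, workorder
import cv2
s=ctrl.read_state();print(s['time'],s['eef_pos'],s['ee_rot'],s['opening'],ctrl.grasp_offset)
for n in ['top','side']:
    im=viewer.read_camera(n);cv2.imwrite(f'pics/{n}0.png',im[:,:,::-1]);m=viewer.camera_model(n);print(n,m)
E
```

```text
pics
0.0 [ 242.01643177 -520.98567181  204.6481859 ] [-3.06596765e+00 -6.77235754e-01  3.20375671e-04] 0.9982176331869062 18.8
top {'fx': 493.8809311531344, 'fy': 493.8809311531344, 'cx': 250.68237936413513, 'cy': 195.90334955758567, 'world_to_cam': array([[ 2.56996705e-02, -9.99658547e-01, -4.72397559e-03,
         5.95545244e+01],
       [ 9.93724572e-01,  2.50319439e-02,  1.09017784e-01,
        -5.28960538e+02],
       [-1.08862309e-01, -7.49605173e-03,  9.94028575e-01,
        -1.46467612e+03],
       [ 0.00000000e+00,  0.00000000e+00,  0.00000000e+00,
         1.00000000e+00]])}
side {'fx': 394.30311155330423, 'fy': 394.30311155330423, 'cx': 253.11223260559274, 'cy': 195.33128620102002, 'world_to_cam': array([[-9.26941273e-01, -3.74576318e-01, -2.17360901e-02,
         4.96132101e+02],
       [ 1.89109441e-01, -5.16441861e-01,  8.35179875e-01,
        -1.20553532e+02],
       [-3.24064030e-01,  7.70052197e-01,  5.49547195e-01,
        -9.48932958e+02],
       [ 0.00000000e+00,  0.00000000e+00,  0.00000000e+00,
         1.00000000e+00]])}
```

View pics/top0.png

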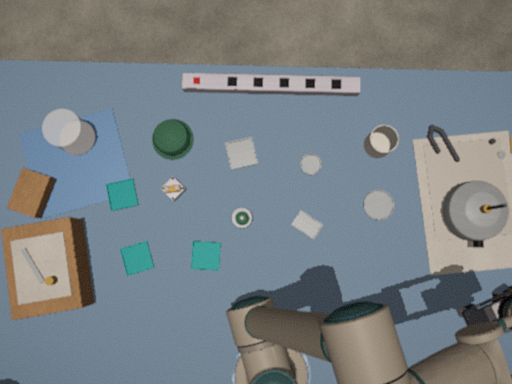

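View pics/side0.png

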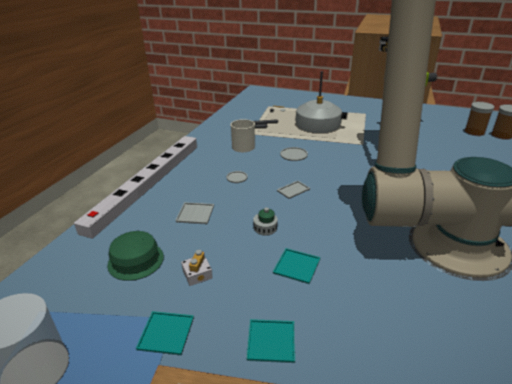

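Top view: cap-on-collar stack (242,217), tee-on-block stack (173,188), square steel tray (241,153), small round tray (311,164), large round tray (378,205), oblong tray (307,224). 
Could be confused: turquoise squares (122,194), (137,258), (206,255) with the square tray; the tin (383,141), the pot and white cups (62,128), (76,137) with the round parts; the hood (172,138) with the cap. The grey steel square at (241,153) is the one by description. I'll check it in one crop and measure.

```bash
cat > h.py <<'E'
import numpy as np, cv2
def ray(m,u,v,fish=False):
    x=(u-m['cx'])/m['fx'];y=(v-m['cy'])/m['fy']
    if fish:
        r=np.hypot(x,y);k=np.sin(r)/r if r>1e-9 else 1.;d=np.array([x*k,-y*k,-np.cos(r)])
    else: d=np.array([x,-y,-1.])
    T=np.linalg.inv(m['world_to_cam']);return T[:3,3],T[:3,:3]@d
def onplane(m,u,v,z,fish=False):
    o,d=ray(m,u,v,fish);return o+d*(z-o[2])/d[2]
def proj(m,p,fish=False):
    c=m['world_to_cam']@np.append(p,1);x,y,z=c[0],-c[1],-c[2]
    if fish:
        r=np.hypot(x,y);t=np.arctan2(r,z);x,y=x/r*t,y/r*t
    else:x,y=x/z,y/z
    return np.array([m['fx']*x+m['cx'],m['fy']*y+m['cy']])
E
python3 - <<'E'
from h import *
from plant import viewer
im=cv2.imread('pics/top0.png');m=viewer.camera_model('top')
crop=cv2.resize(im[120:250,145:405],None,fx=3,fy=3,interpolation=cv2.INTER_CUBIC);cv2.imwrite('pics/c0.png',crop)
hsv=cv2.cvtColor(im,cv2.COLOR_BGR2HSV)
for n,(u,v),z in [('sq',(241,153),7),('small',(311,164),7),('large',(378,205),7),('obl',(307,224),7),('collar',(242,217),30),('block',(173,188),30),('hood',(172,138),0),('tin',(383,141),90)]:
    w=24;sub=hsv[v-w:v+w,u-w:u+w]
    mask=((sub[:,:,1]<60)&(sub[:,:,2]>90)).astype('uint8')
    if n=='hood': mask=((sub[:,:,0]>45)&(sub[:,:,0]<90)&(sub[:,:,1]>80)).astype('uint8')
    cs,_=cv2.findContours(mask,cv2.RETR_EXTERNAL,cv2.CHAIN_APPROX_NONE)
    c=max(cs,key=cv2.contourArea)+np.array([u-w,v-w])
    P=np.array([onplane(m,*q,z)[:2] for q in c[:,0].astype(float)],np.float32)
    (cx,cy),(a,b),t=cv2.minAreaRect(P);print(n,cv2.minAreaRect(c),'->',np.round([cx,cy,a,b,t],1),onplane(m,u,v,z).round(0))
E
```

```text
sq ((240.49996948242188, 152.49998474121094), (46.99999237060547, 46.99999237060547), 90.0) -> [664.6 108.5 148.  146.5   1.4] [663. 107.   7.]
small ((310.4999694824219, 163.49998474121094), (46.99999237060547, 46.99999237060547), 90.0) -> [ 635.4 -109.4  148.2  145.9    1. ] [ 634. -111.    7.]
large ((377.5, 204.49998474121094), (46.99999237060547, 46.99999237060547), 90.0) -> [ 5.134e+02 -3.158e+02  1.477e+02  1.444e+02  2.000e-01] [ 512. -317.    7.]
obl ((306.4999694824219, 223.5), (46.99999237060547, 46.99999237060547), 90.0) -> [449.7 -99.5 143.3 144.9   1.4] [ 448. -101.    7.]
collar ((241.49996948242188, 216.5), (46.99999237060547, 46.99999237060547), 90.0) -> [464.5  99.2 141.7 142.2   1.4] [463.  97.  30.]
block ((172.5, 187.49998474121094), (46.99999237060547, 46.99999237060547), 90.0) -> [547.2 310.9 145.4 143.3   2.2] [545. 309.  30.]
hood ((172.5, 139.0), (38.0, 39.0), 90.0) -> [703.4 322.2 121.  122.4   1.4] [706. 324.   0.]
tin ((382.5, 140.5), (46.99999237060547, 46.99999237060547), 90.0) -> [ 6.941e+02 -3.101e+02  1.436e+02  1.384e+02  1.000e-01] [ 692. -311.   90.]
```

View pics/c0.png

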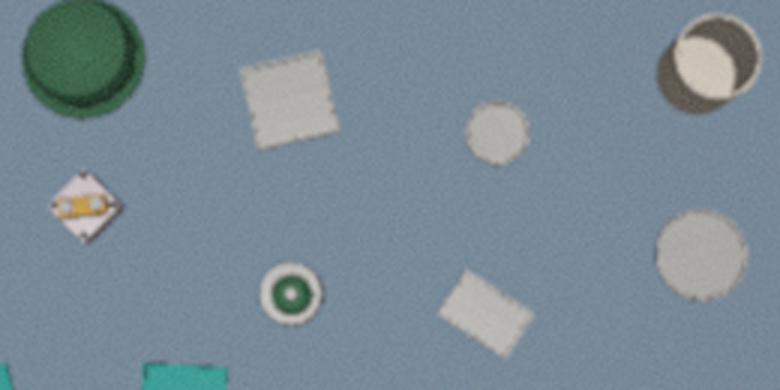

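The crop confirms it: steel square tray at top left of centre, cap on the collar, tee on the block (the tee runs nearly along y, the block is turned about 45°). Re-measuring with a better mask.

```bash
python3 - <<'E'
from h import *
from plant import viewer
im0=cv2.imread('pics/top0.png');m=viewer.camera_model('top')
K=4;im=cv2.resize(im0,None,fx=K,fy=K,interpolation=cv2.INTER_CUBIC).astype(int)
b,g,r=im[:,:,0],im[:,:,1],im[:,:,2]
steel=(b-r<14); green=(g-r>20)&(g-b>15); orange=(r-b>45)
for n,(u,v),z,M,w in [('sq',(241,153),7,steel,24),('small',(311,164),7,steel,17),('large',(378,205),7,steel,22),('obl',(307,224),7,steel,22),('collar',(242,217),30,steel|green,18),('cap',(242,217),48,green,14),('block',(173,188),30,steel|orange,18),('tee',(173,188),50,orange,14),('hood',(172,138),0,green,26)]:
    x0,y0=(u-w)*K,(v-w)*K
    mask=M[y0:(v+w)*K,x0:(u+w)*K].astype('uint8')
    cs,_=cv2.findContours(mask,cv2.RETR_EXTERNAL,cv2.CHAIN_APPROX_NONE)
    c=cv2.convexHull(max(cs,key=cv2.contourArea)).reshape(-1,2)+np.array([x0,y0])
    c=(c+.5)/K-.5
    P=np.array([onplane(m,*q,z)[:2] for q in c],np.float32)
    (cx,cy),(a,bb),t=cv2.minAreaRect(P);M2=cv2.moments(P.reshape(-1,1,2))
    print(n,np.round([cx,cy,a,bb,t],1),'centroid',round(M2['m10']/M2['m00'],1),round(M2['m01']/M2['m00'],1),'px',proj(m,[cx,cy,z]).round(1))
E
```

```text
sq [663.1 106.3  89.1  88.3  14.6] centroid 663.1 106.4 px [241.1 152.9]
small [ 634.3 -108.3   66.6   65.7    0.9] centroid 634.5 -108.5 px [310.3 163.7]
large [ 513.6 -318.1   94.    94.5   45.7] centroid 513.2 -318.1 px [378.4 204.3]
obl [447.2 -99.   84.3  56.8  58.3] centroid 447.2 -99.0 px [306.4 224.2]
collar [461.2  98.9  62.9  63.8  46.5] centroid 461.3 98.9 px [241.5 217.5]
cap [459.   98.1  35.6  35.9  28. ] centroid 459.0 97.8 px [241.6 217.8]
block [544.2 309.2  59.8  56.6  46.8] centroid 544.1 309.0 px [172.9 188.4]
tee [542.1 308.1  19.9  49.2   8.2] centroid 541.6 306.8 px [172.1 188.2]
hood [703.  322.3 122.6 123.4   1.4] centroid 703.5 322.7 px [172.4 139. ]
```

>>> jog_arm:
  rows:
    - [0.094, 0.0125, 0.0345, -0.002, 0.053]
    - [0.094, 0.0125, 0.0345, -0.002, 0.053]
    - [0.094, 0.0125, 0.0345, -0.002, 0.053]
    - [0.094, 0.0125, 0.0345, -0.002, 0.053]
    - [0.094, 0.0125, 0.0345, -0.002, 0.053]
    - [0.094, 0.0125, 0.0345, -0.002, 0.053]
    - [0.094, 0.0125, 0.0345, -0.002, 0.053]
    - [0.094, 0.0125, 0.0345, -0.002, 0.053]

```text
time: 0.9
eef_pos: [342.2, -243.9, 189.2]
ee_rot: [-2.855, -1.31, -0.0]
ft_force: [0.6, 0.3, 0.2]
opening: 1.002
grasp_force: 0.0
```

>>> jog_arm:
  rows:
    - [0.094, 0.0125, 0.0345, -0.002, 0.053]
    - [0.094, 0.0125, 0.0345, -0.002, 0.053]
    - [0.094, 0.0125, 0.0345, -0.002, 0.053]
    - [0.094, 0.0125, 0.0345, -0.002, 0.053]
    - [0.094, 0.0125, 0.0345, -0.002, 0.053]
    - [0.094, 0.0125, 0.0345, -0.002, 0.053]
    - [0.094, 0.0125, 0.0345, -0.002, 0.053]
    - [0.094, 0.0125, 0.0345, -0.002, 0.053]

```text
time: 1.7
eef_pos: [442.2, 32.0, 173.2]
ee_rot: [-2.515, -1.883, 0.0]
ft_force: [0.2, -0.8, -0.7]
opening: 0.998
grasp_force: 0.0
```

>>> jog_arm:
  rows:
    - [0.094, 0.0125, 0.0345, -0.002, 0.053]
    - [0.094, 0.0125, 0.0345, -0.002, 0.053]
    - [0.094, 0.0125, 0.0345, -0.002, 0.053]
    - [0.094, 0.0125, 0.0345, -0.002, 0.053]
    - [0.094, 0.0125, 0.0345, -0.002, 0.053]
    - [0.094, 0.0125, 0.0345, -0.002, 0.053]
    - [0.094, 0, 0, 0, 0]
    - [0.094, 0, 0, 0, 0]

```text
time: 2.5
eef_pos: [516.6, 237.7, 160.6]
ee_rot: [-2.186, -2.256, 0.003]
ft_force: [0.2, -0.5, -0.2]
opening: 0.999
grasp_force: 0.0
```

```bash
cat > w.py <<'E'
import sys
from h import *
from plant import ctrl, viewer
def tool():
    s=ctrl.read_state();r=s['ee_rot'];return s['eef_pos'],(2*np.degrees(np.arctan2(r[1],r[0]))-90+90)%180-90
if __name__=='__main__':
    m=viewer.camera_model('wrist');im=viewer.read_camera('wrist')
    cv2.imwrite(f'pics/{sys.argv[1]}.png',im[:,:,::-1])
    np.save(f'pics/{sys.argv[1]}.npy',m)
    p,y=tool();print(p.round(1),y.round(1),m['fx'])
    for q in ([544,309,30],[542,308,50],[461,99,48]): print(q,proj(m,np.array(q,float),True).round(0))
E
python3 w.py w1
```

```text
[516.5 237.  160.9] 1.7 297.3186396354542
[544, 309, 30] [283. 121.]
[542, 308, 50] [282. 121.]
[461, 99, 48] [204. 303.]
```

View pics/w1.png

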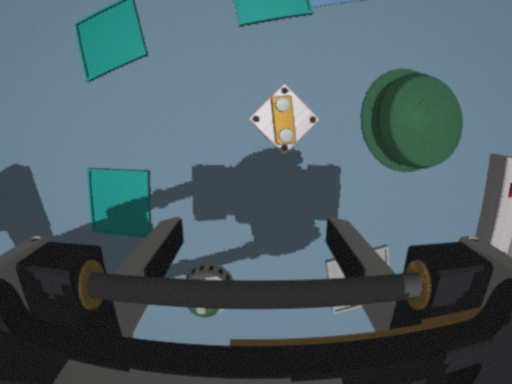

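The wrist view shows the tee on the block at (284,119), within 2 px of where the top-view measurement projects. The hood is at (415,120). Measuring from this view too.

```bash
python3 - <<'E'
from h import *
m=np.load('pics/w1.npy',allow_pickle=True).item();im0=cv2.imread('pics/w1.png')
K=4;im=cv2.resize(im0,None,fx=K,fy=K,interpolation=cv2.INTER_CUBIC).astype(int)
b,r=im[:,:,0],im[:,:,2]
for n,M,z,w in [('block',(b-r<14),30,38),('tee',(r-b>45),50,32)]:
    x0,y0=(284-w)*K,(119-w)*K;mask=M[y0:y0+2*w*K,x0:x0+2*w*K].astype('uint8')
    c=cv2.convexHull(max(cv2.findContours(mask,0,1)[0],key=cv2.contourArea)).reshape(-1,2)+[x0,y0];c=(c+.5)/K-.5
    P=np.array([onplane(m,*q,z,True)[:2] for q in c],np.float32);print(n,cv2.minAreaRect(P))
E
```

```text
block ((544.9890747070312, 311.0336608886719), (54.58237075805664, 55.52440643310547), 47.28604507446289)
tee ((542.7009887695312, 309.6669921875), (19.70050811767578, 47.83639144897461), 8.463150978088379)
```

>>> jog_arm:
  rows:
    - [0.06, 0.013, 0.036, 0, 0.059]
    - [0.06, 0.013, 0.036, 0, 0.058]
    - [0.06, 0, 0, -0.035, 0]
    - [0.06, 0, 0, -0.035, 0]
    - [0.06, 0, 0, -0.03, 0]
    - [0.06, 0, 0, -0.015, 0]
    - [0.06, 0, 0, -0.008, 0]
    - [0.06, 0, 0, 0, 0]

```text
time: 3.35
eef_pos: [542.6, 308.1, 37.8]
ee_rot: [-2.054, -2.377, 0.003]
ft_force: [0.8, -0.4, 0.1]
opening: 0.637
grasp_force: 0.0
```

>>> jog_arm:
  rows:
    - [0.05, 0, 0, 0, 0]
    - [0.04, 0, 0, 0, 0]
    - [0.03, 0, 0, 0, 0]
    - [0.01, 0, 0, 0, 0]
    - [0.01, 0, 0, 0, 0]
    - [0.01, 0, 0, 0, 0]
    - [0.01, 0, 0, 0, 0]
    - [0.01, 0, 0, 0, 0]
  squeeze: 15

```text
time: 4.15
eef_pos: [543.3, 309.6, 38.8]
ee_rot: [2.052, 2.379, 0.0]
ft_force: [-0.2, -0.1, 3.5]
opening: 0.214
grasp_force: 15.0
```

>>> jog_arm:
  rows:
    - [0.01, 0, 0, 0.01, 0]
    - [0.01, 0, 0, 0.03, 0]
    - [0.01, 0, 0, 0.035, 0]
    - [0.01, -0.008, -0.034, 0, -0.058]
    - [0.01, -0.008, -0.034, 0, -0.058]
    - [0.01, -0.008, -0.034, 0, -0.058]
    - [0.01, -0.008, -0.034, 0, -0.058]
    - [0.01, -0.008, -0.034, 0, -0.058]

```text
time: 4.95
eef_pos: [502.7, 138.2, 113.8]
ee_rot: [2.376, 2.055, 0.0]
ft_force: [0.5, 0.2, -1.6]
opening: 0.212
grasp_force: 15.0
```

>>> jog_arm:
  rows:
    - [0.01, -0.008, -0.034, 0, -0.058]
    - [0.01, -0.008, -0.034, 0, -0.058]
    - [0.01, -0.008, -0.034, 0, -0.058]
    - [0.01, -0.008, -0.034, 0, -0.058]
    - [0.01, -0.008, -0.034, 0, -0.058]
    - [0.01, -0.008, -0.034, 0, -0.058]
    - [0.01, -0.008, -0.034, 0, -0.058]
    - [0.01, 0, 0, 0, 0]

```text
time: 5.75
eef_pos: [446.7, -102.0, 114.0]
ee_rot: [2.742, 1.528, -0.001]
ft_force: [1.0, 0.8, -0.6]
opening: 0.214
grasp_force: 15.0
```

```bash
python3 w.py w2
```

```text
[ 447.  -100.   113.9] -31.7 297.3186396354542
[544, 309, 30] [ 141. -133.]
[542, 308, 50] [ 135. -142.]
[461, 99, 48] [147.   5.]
```

View pics/w2.png

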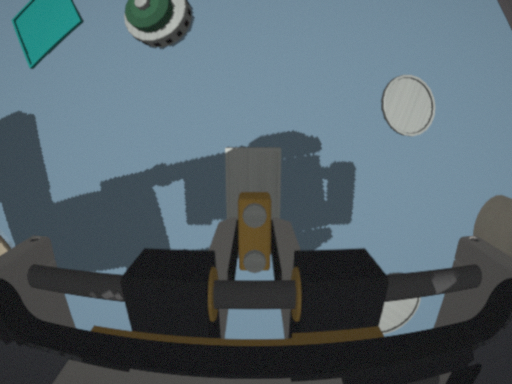

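The tee hangs level between the fingers at (255,230), and the oblong tray below it at (253,170) is in line. Lowering.

>>> jog_arm:
  rows:
    - [0.01, 0, 0.001, -0.03, 0]
    - [0.01, 0, 0, -0.03, 0]
    - [0.01, 0, 0, -0.02, 0]
    - [0.01, 0, 0, -0.012, 0]
    - [0.01, 0, 0, -0.006, 0]
    - [0.01, 0, 0, -0.0025, 0]
    - [0.01, 0, 0, -0.0015, 0]
    - [0.01, 0, 0, 0, 0]

```text
time: 6.6
eef_pos: [447.7, -97.4, 12.0]
ee_rot: [2.739, 1.536, 0.001]
ft_force: [-0.7, 0.3, -0.8]
opening: 0.206
grasp_force: 15.0
```

>>> jog_arm:
  rows:
    - [0.01, 0, 0, -0.0005, 0]
    - [0.01, 0, 0, -0.0003, 0]
    - [0.01, 0, 0, 0, 0]

```text
time: 6.9
eef_pos: [447.6, -97.7, 11.2]
ee_rot: [2.74, 1.535, 0.001]
ft_force: [0.2, 0.3, 2.3]
opening: 0.214
grasp_force: 15.0
```

>>> jog_arm:
  rows:
    - [0.023, 0, 0, 0, 0]
    - [0.027, 0, 0, 0, 0]
    - [0.032, 0, 0, 0, 0]
    - [0.038, 0, 0, 0, 0]
    - [0.045, 0, 0, 0, 0]
    - [0.045, 0, 0, 0.02, 0]
    - [0.06, 0, 0, 0.03, 0]
    - [0.06, 0, 0, 0.04, 0]

```text
time: 7.7
eef_pos: [445.7, -97.0, 100.4]
ee_rot: [-2.738, -1.534, 0.004]
ft_force: [1.0, -1.1, -0.5]
opening: 0.612
grasp_force: 0.0
```

>>> jog_arm:
  rows:
    - [0.07, 0, 0.04, 0.01, 0]
    - [0.07, 0, 0.04, 0.01, 0]
    - [0.07, 0, 0.04, 0.01, 0]
    - [0.07, 0, 0.03, 0.01, 0]
    - [0.07, 0, 0, 0, 0]

```text
time: 8.2
eef_pos: [447.7, 55.4, 141.9]
ee_rot: [2.737, 1.542, 0.005]
ft_force: [0.6, -0.0, -0.3]
opening: 0.746
grasp_force: 0.0
```

```bash
python3 w.py w3; python3 - <<'E'
from h import *
m=np.load('pics/w3.npy',allow_pickle=True).item();im0=cv2.imread('pics/w3.png')
u,v=proj(m,np.array([461,99,40.]),True).round().astype(int);print(u,v)
K=4;im=cv2.resize(im0,None,fx=K,fy=K,interpolation=cv2.INTER_CUBIC).astype(int)
b,g,r=im[:,:,0],im[:,:,1],im[:,:,2];green=(g-r>15)&(g-b>10)
for n,M,z,w in [('collar',(b-r<14)|green,30,60),('cap',green,46,50)]:
    x0,y0=(u-w)*K,max(0,(v-w)*K);mask=M[y0:(v+w)*K,x0:x0+2*w*K].astype('uint8')
    c=cv2.convexHull(max(cv2.findContours(mask,0,1)[0],key=cv2.contourArea)).reshape(-1,2)+[x0,y0];c=(c+.5)/K-.5
    P=np.array([onplane(m,*q,z,True)[:2] for q in c],np.float32);print(n,cv2.minAreaRect(P),cv2.minEnclosingCircle(P))
E
```

```text
[447.4  53.6 141.2] -31.3 297.3186396354542
[544, 309, 30] [208. -53.]
[542, 308, 50] [204. -61.]
[461, 99, 48] [242. 149.]
242 148
collar ((461.7737121582031, 98.98638916015625), (61.88266372680664, 61.61101150512695), 48.03101348876953) ((461.8344421386719, 99.00521850585938), 31.33243751525879)
cap ((459.2113037109375, 98.53890228271484), (39.670902252197266, 39.97358322143555), 56.18708038330078) ((459.0083312988281, 98.81291198730469), 20.757556915283203)
```

View pics/w3.png

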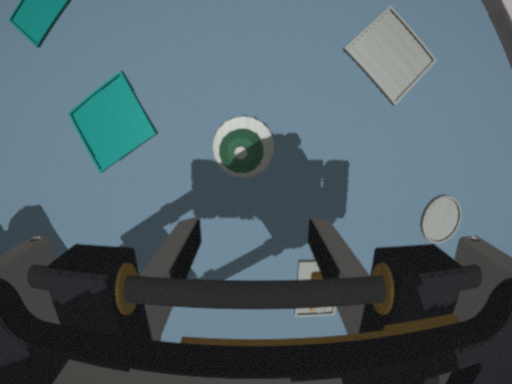

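Cap on collar at (241,147), as measured; the tee is visible inside the oblong tray at (315,290). Taking the cap.

>>> jog_arm:
  rows:
    - [0.07, 0.006, 0.023, 0, 0]
    - [0.07, 0.006, 0.023, 0, 0]
    - [0.07, 0, 0, -0.035, 0]
    - [0.07, 0, 0, -0.035, 0]
    - [0.07, 0, 0, -0.02, 0]
    - [0.07, 0, 0, -0.01, 0]
    - [0.07, 0, 0, -0.003, 0]
    - [0.065, 0, 0, 0, 0]

```text
time: 9.05
eef_pos: [459.6, 97.9, 37.7]
ee_rot: [2.741, 1.535, 0.0]
ft_force: [0.1, -0.9, 0.5]
opening: 0.7
grasp_force: 0.0
```

>>> jog_arm:
  rows:
    - [0.06, 0, 0, 0, 0]
    - [0.05, 0, 0, 0, 0]
    - [0.045, 0, 0, 0, 0]
    - [0.04, 0, 0, 0, 0]
    - [0.03, 0, 0, 0, 0]
    - [0.03, 0, 0, 0, 0]
    - [0.03, 0, 0, 0, 0]
  squeeze: 15

```text
time: 9.75
eef_pos: [459.5, 98.5, 38.2]
ee_rot: [2.74, 1.536, 0.001]
ft_force: [-0.3, -0.7, 5.9]
opening: 0.44
grasp_force: 15.0
```

>>> jog_arm:
  rows:
    - [0.03, 0, 0, 0.01, 0]
    - [0.03, 0, 0, 0.03, 0]
    - [0.03, 0, 0, 0.03, 0]
    - [0.03, 0.022, -0.026, 0, 0]
    - [0.03, 0.022, -0.026, 0, 0]
    - [0.03, 0.022, -0.026, 0, 0]
    - [0.03, 0.022, -0.026, 0, 0]
    - [0.03, 0.022, -0.026, 0, 0]

```text
time: 10.55
eef_pos: [569.7, -32.6, 107.9]
ee_rot: [-2.74, -1.536, 0.0]
ft_force: [0.1, 0.3, 0.4]
opening: 0.438
grasp_force: 15.0
```

>>> jog_arm:
  rows:
    - [0.03, 0.022, -0.026, 0, 0]
    - [0.03, 0.022, -0.026, 0, 0]
    - [0.03, 0.021, -0.025, 0, 0]
    - [0.03, 0, 0, 0, 0]
    - [0.03, 0, 0, -0.03, 0]
    - [0.03, 0, 0, -0.02, 0]
    - [0.03, 0, 0, 0, 0]

```text
time: 11.25
eef_pos: [630.9, -107.2, 54.7]
ee_rot: [-2.735, -1.534, 0.008]
ft_force: [-0.6, 0.3, -0.7]
opening: 0.432
grasp_force: 15.0
```

```bash
python3 w.py w4; python3 - <<'E'
from h import *
from plant import viewer
m=np.load('pics/w4.npy',allow_pickle=True).item()
print(proj(m,np.array([634.4,-108.4,7]),True))
E
```

```text
[ 632.4 -107.7   56.5] -31.4 297.3186396354542
[544, 309, 30] [ -8. -62.]
[542, 308, 50] [-20. -66.]
[461, 99, 48] [-25. 124.]
[258.8726004 208.2154365]
```

View pics/w4.png

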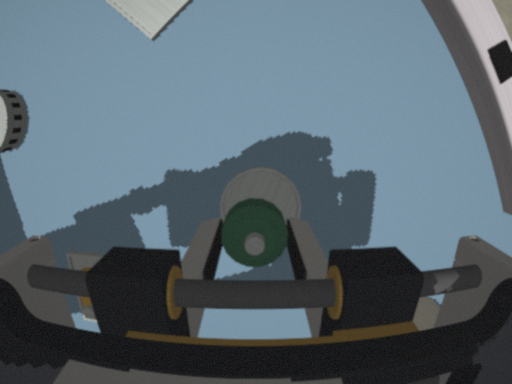

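Cap held upright at (255,235), with the small tray's centre at (260,208), where predicted. Lowering with a small correction.

>>> jog_arm:
  rows:
    - [0.03, 0.002, -0.001, -0.02, 0]
    - [0.03, 0, 0, -0.015, 0]
    - [0.03, 0, 0, -0.006, 0]
    - [0.03, 0, 0, -0.002, 0]
    - [0.03, 0, 0, 0, 0]
    - [0.03, 0, 0, 0, 0]

```text
time: 11.9
eef_pos: [637.0, -109.6, 15.8]
ee_rot: [2.739, 1.536, 0.002]
ft_force: [0.2, -0.0, -1.0]
opening: 0.437
grasp_force: 15.0
```

```bash
python3 -c "
from plant import ctrl
s=ctrl.read_state();print(s['eef_pos'],s['ft_force'],s['qd'])"
```

```text
[ 636.96025105 -109.64411862   15.82438525] [ 0.22742184 -0.02621936 -0.98280835] [-0.00115337 -0.00045405  0.00142727 -0.00120744 -0.00165405 -0.00081023]
```

>>> jog_arm:
  rows:
    - [0.03, -0.002, 0.001, -0.002, 0]
    - [0.03, 0, 0, -0.002, 0]
    - [0.03, 0, 0, 0, 0]
    - [0.03, 0, 0, 0, 0]

```text
time: 12.3
eef_pos: [634.1, -108.5, 10.8]
ee_rot: [-2.74, -1.536, 0.0]
ft_force: [-0.7, 0.4, 0.7]
opening: 0.435
grasp_force: 15.0
```

>>> jog_arm:
  rows:
    - [0.03, 0, 0, -0.0005, 0]
    - [0.03, 0, 0, -0.0004, 0]
    - [0.03, 0, 0, 0, 0]
    - [0.03, 0, 0, 0, 0]

```text
time: 12.7
eef_pos: [634.1, -108.5, 10.7]
ee_rot: [2.74, 1.536, 0.0]
ft_force: [-1.0, 0.6, 6.7]
opening: 0.44
grasp_force: 15.0
```

>>> jog_arm:
  rows:
    - [0.044, 0, 0, 0, 0]
    - [0.05, 0, 0, 0, 0]
    - [0.056, 0, 0, 0, 0]
    - [0.064, 0, 0, 0, 0]
    - [0.07, 0, 0, 0, 0]
    - [0.07, 0, 0, 0.02, 0]
    - [0.08, 0, 0, 0.03, 0]
    - [0.094, 0, 0, 0.04, 0]

```text
time: 13.5
eef_pos: [632.7, -108.2, 98.8]
ee_rot: [-2.738, -1.534, 0.005]
ft_force: [1.1, 0.4, -0.1]
opening: 0.88
grasp_force: 0.0
```

>>> jog_arm:
  rows:
    - [0.094, -0.0216, 0.0259, 0, 0]
    - [0.094, -0.0216, 0.0259, 0, 0]
    - [0.094, -0.0216, 0.0259, 0, 0]
    - [0.094, -0.0216, 0.0259, 0, 0]
    - [0.094, -0.0216, 0.0259, 0, 0]
    - [0.094, -0.0216, 0.0259, 0, 0]
    - [0.094, -0.0216, 0.0259, 0, 0]
    - [0.094, -0.0216, 0.0259, 0, 0]

```text
time: 14.3
eef_pos: [460.5, 99.6, 99.9]
ee_rot: [2.741, 1.536, 0.001]
ft_force: [0.1, 0.4, -0.2]
opening: 1.003
grasp_force: 0.0
```

>>> jog_arm:
  rows:
    - [0.094, 0, 0, 0, 0]
    - [0.094, 0, 0, 0, 0]

```text
time: 14.5
eef_pos: [461.6, 98.9, 100.1]
ee_rot: [2.738, 1.538, 0.002]
ft_force: [0.7, 0.6, -0.6]
opening: 1.0
grasp_force: 0.0
```

```bash
python3 w.py w5
```

```text
[462.3  98.5 100.1] -31.4 297.3186396354542
[544, 309, 30] [210. -40.]
[542, 308, 50] [206. -49.]
[461, 99, 48] [253. 208.]
```

View pics/w5.png

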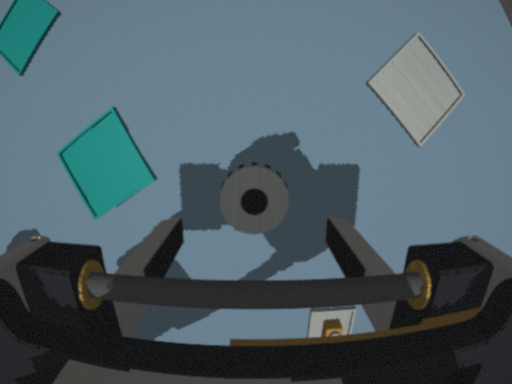

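The collar, now bare, is at (254,201), unmoved and centred between the fingers. Going down onto it.

>>> jog_arm:
  rows:
    - [0.094, 0, 0, -0.035, 0]
    - [0.094, 0, 0, -0.03, 0]
    - [0.094, 0, 0, -0.015, 0]
    - [0.094, 0, 0, -0.0085, 0]
    - [0.085, 0, 0, -0.002, 0]
    - [0.075, 0, 0, 0, 0]
    - [0.07, 0, 0, 0, 0]
    - [0.064, 0, 0, 0, 0]

```text
time: 15.35
eef_pos: [462.3, 98.7, 10.1]
ee_rot: [2.74, 1.536, 0.003]
ft_force: [-0.5, -0.3, -0.6]
opening: 0.702
grasp_force: 0.0
```

>>> jog_arm:
  rows:
    - [0.05, 0, 0, 0, 0]
    - [0.05, 0, 0, 0, 0]
    - [0.05, 0, 0, 0, 0]
    - [0.05, 0, 0, 0, 0]
  squeeze: 20

```text
time: 15.75
eef_pos: [461.8, 98.8, 10.0]
ee_rot: [2.74, 1.536, 0.002]
ft_force: [-0.2, -1.0, 6.7]
opening: 0.653
grasp_force: 20.0
```

>>> jog_arm:
  rows:
    - [0.05, 0, 0, 0.01, 0]
    - [0.05, 0, 0, 0.03, 0]
    - [0.05, 0, 0, 0.03, 0]
    - [0.05, 0.004, -0.035, 0, 0]
    - [0.05, 0.004, -0.035, 0, 0]
    - [0.05, 0.004, -0.035, 0, 0]
    - [0.05, 0.004, -0.035, 0, 0]
    - [0.05, 0.004, -0.035, 0, 0]

```text
time: 16.55
eef_pos: [481.1, -77.6, 79.5]
ee_rot: [-2.74, -1.537, 0.0]
ft_force: [1.0, 0.4, -1.5]
opening: 0.653
grasp_force: 20.0
```

>>> jog_arm:
  rows:
    - [0.05, 0.004, -0.035, 0, 0]
    - [0.05, 0.004, -0.035, 0, 0]
    - [0.05, 0.004, -0.035, 0, 0]
    - [0.05, 0.005, -0.035, 0, 0]
    - [0.05, 0.005, -0.035, 0, 0]
    - [0.05, 0.005, -0.035, 0, 0]
    - [0.05, 0.005, -0.032, 0, 0]
    - [0.05, 0, 0, 0, 0]

```text
time: 17.35
eef_pos: [514.3, -323.0, 79.3]
ee_rot: [2.739, 1.53, -0.0]
ft_force: [0.6, 0.1, -2.0]
opening: 0.655
grasp_force: 20.0
```

```bash
python3 w.py w6; python3 - <<'E'
from h import *
m=np.load('pics/w6.npy',allow_pickle=True).item()
print(proj(m,np.array([513.4,-318.1,7]),True))
E
```

```text
[ 513.3 -320.2   79. ] -31.6 297.3186396354542
[544, 309, 30] [  45. -166.]
[542, 308, 50] [  38. -172.]
[461, 99, 48] [ 12. -83.]
[249.87075238 196.90791798]
```

View pics/w6.png

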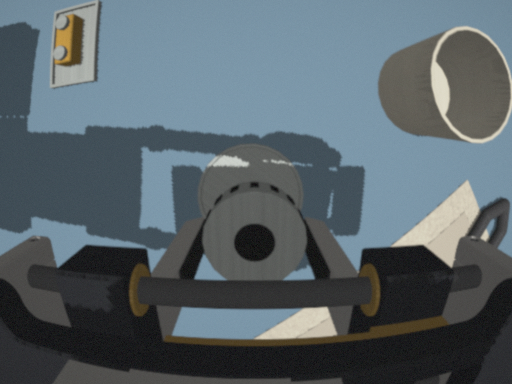

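Collar held upright over the large tray at (250,197), where predicted; the tee lies well in its tray at (75,45). Lowering.

>>> jog_arm:
  rows:
    - [0.05, 0, 0, -0.03, 0]
    - [0.05, 0, 0, -0.02, 0]
    - [0.05, 0, 0, -0.01, 0]
    - [0.05, 0, 0, -0.005, 0]
    - [0.05, 0, 0, -0.002, 0]
    - [0.05, 0, 0, 0, 0]
    - [0.05, 0, 0, 0, 0]

```text
time: 18.1
eef_pos: [514.2, -318.8, 13.2]
ee_rot: [2.738, 1.535, 0.001]
ft_force: [0.0, 0.0, -2.4]
opening: 0.652
grasp_force: 20.0
```

>>> jog_arm:
  rows:
    - [0.05, 0, 0, -0.0004, 0]
    - [0.05, 0, 0, -0.0004, 0]
    - [0.05, 0, 0, 0, 0]
    - [0.05, 0, 0, 0, 0]

```text
time: 18.5
eef_pos: [514.0, -318.8, 12.5]
ee_rot: [2.739, 1.535, 0.001]
ft_force: [0.6, 0.5, 5.9]
opening: 0.656
grasp_force: 20.0
```

>>> jog_arm:
  rows:
    - [0.064, 0, 0, 0, 0]
    - [0.068, 0, 0, 0, 0]
    - [0.074, 0, 0, 0, 0]
    - [0.082, 0, 0, 0, 0]
    - [0.086, 0, 0, 0, 0]
    - [0.086, 0, 0, 0.02, 0]
    - [0.09, 0, 0, 0.04, 0]
    - [0.094, 0, 0, 0.04, 0]

```text
time: 19.3
eef_pos: [512.8, -317.8, 111.7]
ee_rot: [-2.738, -1.535, 0.001]
ft_force: [-0.2, -0.7, 0.5]
opening: 0.993
grasp_force: 0.0
```

>>> jog_arm:
  rows:
    - [0.094, 0.002, 0.039, 0, -0.0125]
    - [0.094, 0.002, 0.039, 0, -0.0125]
    - [0.094, 0.002, 0.039, 0, -0.0125]
    - [0.094, 0.002, 0.039, 0, -0.0125]
    - [0.094, 0.002, 0.039, 0, -0.0125]
    - [0.094, 0.002, 0.039, 0, -0.0125]
    - [0.094, 0.002, 0.039, 0, -0.0125]
    - [0.094, 0.002, 0.039, 0, -0.0125]

```text
time: 20.1
eef_pos: [529.3, -4.8, 111.6]
ee_rot: [2.814, 1.396, 0.0]
ft_force: [0.4, -0.7, -0.1]
opening: 0.998
grasp_force: 0.0
```

>>> jog_arm:
  rows:
    - [0.094, 0.002, 0.039, 0, -0.0125]
    - [0.094, 0.002, 0.039, 0, -0.0125]
    - [0.094, 0.002, 0.039, 0, -0.0125]
    - [0.094, 0.002, 0.039, 0, -0.0125]
    - [0.094, 0.002, 0.039, 0, -0.0125]
    - [0.094, 0.002, 0.039, 0, -0.0125]
    - [0.094, 0.002, 0.039, 0, -0.0125]
    - [0.094, 0.001, 0.039, 0, -0.0125]

```text
time: 20.9
eef_pos: [544.3, 307.3, 111.4]
ee_rot: [2.88, 1.254, 0.0]
ft_force: [-0.1, 0.2, -0.4]
opening: 1.002
grasp_force: 0.0
```

>>> jog_arm:
  rows:
    - [0.094, 0, 0.004, 0, 0]
    - [0.094, 0, 0, 0, 0]
    - [0.094, 0, 0, 0, 0]

```text
time: 21.2
eef_pos: [544.1, 308.6, 111.2]
ee_rot: [2.879, 1.254, -0.002]
ft_force: [0.0, -0.6, 0.4]
opening: 0.998
grasp_force: 0.0
```

```bash
python3 w.py w7; python3 - <<'E'
from h import *
m=np.load('pics/w7.npy',allow_pickle=True).item();im0=cv2.imread('pics/w7.png')
u,v=proj(m,np.array([544.6,310,30.]),True).round().astype(int);print(u,v)
K=4;im=cv2.resize(im0,None,fx=K,fy=K,interpolation=cv2.INTER_CUBIC).astype(int)
b,r=im[:,:,0],im[:,:,2];w=60;x0,y0=(u-w)*K,(v-w)*K
mask=(b-r<14)[y0:y0+2*w*K,x0:x0+2*w*K].astype('uint8')
c=cv2.convexHull(max(cv2.findContours(mask,0,1)[0],key=cv2.contourArea)).reshape(-1,2)+[x0,y0];c=(c+.5)/K-.5
print(cv2.minAreaRect(np.array([onplane(m,*q,30,True)[:2] for q in c],np.float32)))
E
```

```text
[544.2 308.2 111.4] -43.0 297.3186396354542
[544, 309, 30] [254. 198.]
[542, 308, 50] [253. 207.]
[461, 99, 48] [323. 372.]
253 197
((546.7901611328125, 312.54461669921875), (58.827484130859375, 55.35272979736328), 47.26065444946289)
```

View pics/w7.png

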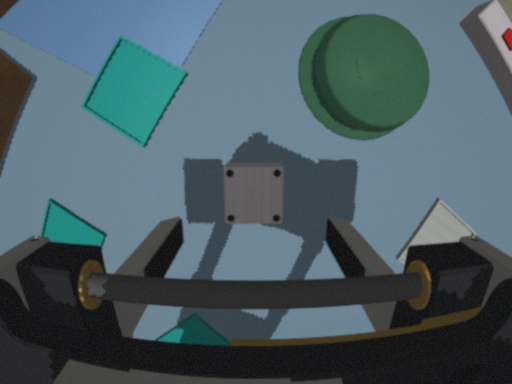

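Block at (254,193), square to the fingers and central. The hood at (365,75) is undisturbed and clear of the hand. Taking the block.

>>> jog_arm:
  rows:
    - [0.094, 0.0005, 0.0015, -0.035, 0]
    - [0.094, 0, 0, -0.035, 0]
    - [0.094, 0, 0, -0.02, 0]
    - [0.094, 0, 0, -0.01, 0]
    - [0.085, 0, 0, -0.002, 0]
    - [0.075, 0, 0, 0, 0]
    - [0.065, 0, 0, 0, 0]
    - [0.058, 0, 0, 0, 0]

```text
time: 22.05
eef_pos: [545.8, 311.5, 10.8]
ee_rot: [2.88, 1.255, 0.004]
ft_force: [-0.4, -0.4, -0.0]
opening: 0.699
grasp_force: 0.0
```

>>> jog_arm:
  rows:
    - [0.045, 0, 0, 0, 0]
    - [0.045, 0, 0, 0, 0]
    - [0.045, 0, 0, 0, 0]
    - [0.045, 0, 0, 0, 0]
    - [0.045, 0, 0, 0, 0]
  squeeze: 20

```text
time: 22.55
eef_pos: [545.3, 311.4, 10.3]
ee_rot: [2.88, 1.255, 0.002]
ft_force: [0.1, 0.2, 6.7]
opening: 0.569
grasp_force: 20.0
```

>>> jog_arm:
  rows:
    - [0.045, 0, 0, 0.01, 0]
    - [0.045, 0, 0, 0.025, 0]
    - [0.045, 0, 0, 0.025, 0]

```text
time: 22.85
eef_pos: [543.7, 310.7, 69.0]
ee_rot: [-2.88, -1.255, 0.005]
ft_force: [1.6, 1.4, -2.5]
opening: 0.572
grasp_force: 20.0
```

>>> jog_arm:
  rows:
    - [0.045, 0.0148, -0.0256, 0, -0.0706]
    - [0.045, 0.0148, -0.0256, 0, -0.0706]
    - [0.045, 0.0148, -0.0256, 0, -0.0706]
    - [0.045, 0.0148, -0.0256, 0, -0.0706]
    - [0.045, 0.0148, -0.0256, 0, -0.0706]
    - [0.045, 0.0148, -0.0256, 0, -0.0706]
    - [0.045, 0.0148, -0.0256, 0, -0.0706]
    - [0.045, 0.0148, -0.0256, 0, -0.0706]

```text
time: 23.65
eef_pos: [663.1, 105.3, 68.9]
ee_rot: [-3.116, -0.398, 0.003]
ft_force: [0.3, 0.4, -2.0]
opening: 0.575
grasp_force: 20.0
```

>>> jog_arm:
  rows:
    - [0.045, 0, 0, 0, 0]
    - [0.045, 0, 0, 0, 0]
    - [0.045, 0, 0, 0, 0]

```text
time: 23.95
eef_pos: [662.3, 107.1, 69.0]
ee_rot: [-3.115, -0.404, 0.003]
ft_force: [-0.7, 1.0, -3.7]
opening: 0.575
grasp_force: 20.0
```

```bash
python3 w.py w8; python3 - <<'E'
from h import *
m=np.load('pics/w8.npy',allow_pickle=True).item()
print(proj(m,np.array([663.1,106.4,7]),True))
E
```

```text
[662.3 107.4  69.2] -75.2 297.3186396354542
[544, 309, 30] [ 37. 266.]
[542, 308, 50] [ 27. 277.]
[461, 99, 48] [212. 394.]
[255.44290508 203.51708547]
```

View pics/w8.png

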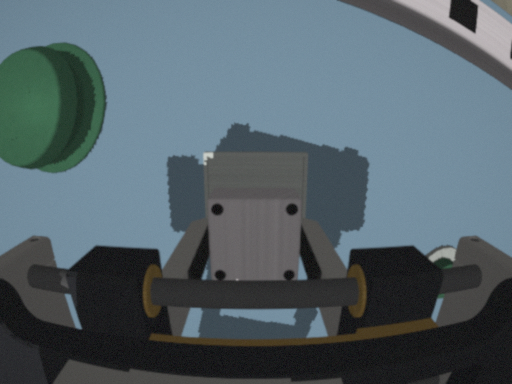

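Block held square above the square tray (tray edge from (205,155) to (307,155), sides parallel). Lowering.

>>> jog_arm:
  rows:
    - [0.045, 0.0005, -0.0005, -0.025, 0]
    - [0.045, 0, 0, -0.018, 0]
    - [0.045, 0, 0, -0.008, 0]
    - [0.045, 0, 0, -0.004, 0]
    - [0.045, 0, 0, -0.002, 0]
    - [0.045, 0, 0, 0, 0]
    - [0.045, 0, 0, 0, 0]

```text
time: 24.7
eef_pos: [664.5, 106.0, 13.4]
ee_rot: [3.115, 0.403, 0.003]
ft_force: [-0.2, -0.0, -2.8]
opening: 0.576
grasp_force: 20.0
```

>>> jog_arm:
  rows:
    - [0.045, 0, 0, -0.0004, 0]
    - [0.045, 0, 0, -0.0004, 0]
    - [0.045, 0, 0, 0, 0]
    - [0.045, 0, 0, 0, 0]

```text
time: 25.1
eef_pos: [664.4, 105.8, 12.8]
ee_rot: [3.115, 0.402, 0.003]
ft_force: [-1.1, -0.3, 5.3]
opening: 0.567
grasp_force: 20.0
```

Contact with the floor. Releasing, lifting and backing off so the top camera sees everything.

>>> jog_arm:
  rows:
    - [0.056, 0, 0, 0, 0]
    - [0.06, 0, 0, 0, 0]
    - [0.066, 0, 0, 0, 0]
    - [0.075, 0, 0, 0, 0]
    - [0.08, 0, 0, 0, 0]
    - [0.08, 0, 0, 0.02, 0]
    - [0.08, 0, 0, 0.04, 0]
    - [0.08, 0, 0, 0.045, 0]

```text
time: 25.9
eef_pos: [662.5, 105.7, 116.1]
ee_rot: [-3.115, -0.402, 0.006]
ft_force: [0.6, 0.7, -0.9]
opening: 0.85
grasp_force: 0.0
```

>>> jog_arm:
  rows:
    - [0.08, -0.025, 0.03, 0.01, 0]
    - [0.08, -0.04, 0.03, 0.01, 0]
    - [0.08, -0.04, 0.03, 0, 0]
    - [0.08, -0.04, 0.03, 0, 0]
    - [0.08, -0.04, 0.03, 0, 0]
    - [0.08, -0.04, 0.03, 0, 0]
    - [0.08, -0.04, 0.03, 0, 0]
    - [0.08, -0.02, 0.01, 0, 0]

```text
time: 26.7
eef_pos: [376.1, 327.1, 136.6]
ee_rot: [-3.114, -0.407, 0.002]
ft_force: [0.6, 0.5, -0.4]
opening: 0.849
grasp_force: 0.0
```

>>> jog_arm:
  rows:
    - [0.08, -0.03, 0.03, 0, 0]
    - [0.08, -0.03, 0.03, 0, 0]
    - [0.08, 0, 0, 0, 0]
    - [0.08, 0, 0, 0, 0]
    - [0.08, 0, 0, 0, 0]

```text
time: 27.2
eef_pos: [320.3, 384.8, 136.5]
ee_rot: [3.115, 0.402, 0.001]
ft_force: [-0.6, -0.8, 0.6]
opening: 0.85
grasp_force: 0.0
```

```bash
python3 - <<'E'
from h import *
from plant import viewer,ctrl
im0=viewer.read_camera('top')[:,:,::-1].copy();m=viewer.camera_model('top');s=ctrl.read_state();print(s['time'],s['eef_pos'].round(0))
a=cv2.resize(im0[110:260,130:410],None,fx=2.8,fy=2.8,interpolation=cv2.INTER_CUBIC);cv2.imwrite('pics/end.png',a)
K=4;im=cv2.resize(im0,None,fx=K,fy=K,interpolation=cv2.INTER_CUBIC).astype(int)
b,g,r=im[:,:,0],im[:,:,1],im[:,:,2];green=(g-r>20)&(g-b>15);orange=r-b>45
for n,q,z,M,w in [('tee',(447,-99),22.5,orange,14),('cap',(634,-108),20.5,green,14),('hood',(703,322),0,green,26)]:
    u,v=proj(m,np.array([*q,z],float)).round().astype(int);x0,y0=(u-w)*K,(v-w)*K
    mask=M[y0:(v+w)*K,x0:(u+w)*K].astype('uint8')
    cs=cv2.findContours(mask,0,1)[0]
    if not cs: print(n,'none');continue
    c=cv2.convexHull(max(cs,key=cv2.contourArea)).reshape(-1,2)+[x0,y0];c=(c+.5)/K-.5
    print(n,cv2.minAreaRect(np.array([onplane(m,*k,z)[:2] for k in c],np.float32)))
E
```

```text
27.25 [320. 385. 136.]
tee ((447.84039306640625, -96.69316864013672), (46.804542541503906, 19.991249084472656), 58.36429977416992)
cap ((632.3976440429688, -108.32156372070312), (34.94879913330078, 37.92384719848633), 55.36083984375)
hood ((703.2106323242188, 322.02252197265625), (123.5370101928711, 123.23332977294922), 84.7032241821289)
```

View pics/end.png

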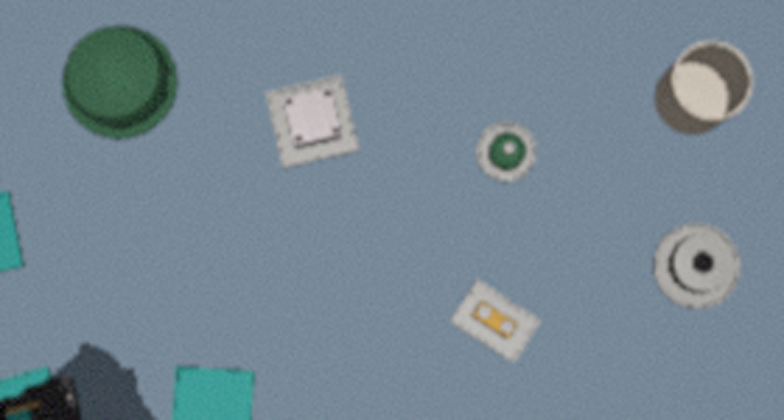

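All four parts are centred in their trays: block (313,118), cap (506,151), tee (495,318), collar spot (702,261), the last one's offset being parallax. The hood at (120,82) has not moved and the tin at (703,88) is unchanged.

```bash
python3 -c "
from plant import workorder
print(workorder.hand_in())"
```

```text
the job is handed in; nothing more can be done
None
```

I handed the job in with the collar, block, cap and tee each set down upright in their own steel trays, the hood and tin left where they stood, after about 27 s of robot time; the hand-in call gave no verdict.

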